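Tip a power pack over the sill of its dock and push it home on the pegs

ROBOT

A 6-joint arm with a two-finger parallel gripper is mounted at the origin on a cart in front of the work surface, level with it; the furniture and walls round the work are solid. World frame = base frame: x ahead of the robot, y to its left, z up, the work surface at z = 0. Lengths are in m, angles in rad, forces in N, time in s.
With the tool pointing down it reaches from about 0.35 to 0.775 m from the base axis. Payload 5.5 kg.
Tool frame: the origin (TCP) lies midway between the tips of the shut fingers; the grasp point (between the pads) lies 19 mm behind it; z points along the fingers, y is the line along which they close (so a half turn about z gives the same grasp; the last joint's range is limited). The gripper opens to 85 mm and grips with 20 to 120 N. Pads are 22 mm wide; open, the fingers measure 114 mm over their backs; the gripper's body (76 mm by 85 mm) begins 54 mm behind the grasp point. The pads swing forward as they close: fully open they stand 13 mm farther back than shut.
Start: joints at [1.176, 0.313, 0.046, 1.304, 0, 1.431], TCP at [0.145, 0.556, 0.231] pointing down, gripper open.
Joint ranges: [-2.76, 2.76], [-0.86, 1.69], [-1.03, 1.26], [-2.2, 2.34], [-1.47, 1.5], [-3.14, 3.14]. Speed limits (rad/s): [2.57, 2.57, 3.14, 3.14, 3.14, 3.14].

INTERFACE

Orientations are given as a unit quaternion [w, x, y, z].
In Python, from workcell import env gives the robot as it stands.
- The arm moves only by the tool move_arm, never from a script. Its argument "targets" is a list of rows, each a list of 3 entries, a list of its own where there are three numbers: the shift along the tool's x, y, z in mm, then the turn, a rotation vector about the tool's x, y, z in units of 10 degrees (1.0 is 10 degrees), then the closure, from -1 (fully open) to 1 (shut). In form: [[[dx, dy, dz], [ax, ay, az], gripper], ...]. A call has 1 to 5 rows; each row is the pose to reach, as a shift and turn from the pose commanded when the call began, along the tool's axes at that moment; what a row does not reach only later rows make up. A row lasts 1/8 s, in which the tool goes at most 62.5 mm and 10.7 degrees, less where a joint would pass 70% of its speed; a pose out of reach is approached as far as the arm can. A call with a gripper value outside its range is refused whole. The fingers move at their own pace and stop on an object; "squeeze" is the grip in N (left out, the last holds). Time passes only in rows, so rows that repeat a pose let the fingers close. It gives the time, the measured TCP pose, the force, the opening and the grip force at its end, in the units of the state.
- env.get_state(): the state, without advancing time (a new reading comes with each control period).
- env.read_camera(name): name is "scene" or "top" or "wrist"; returns a dict with "pixels" (420x560x3 uint8, red, green, blue), "fovy" (degrees; the focal length in pixels is half the picture's height over the tangent of half this angle, whatever the lens; pixels are square), "cx", "cy" (the principal point, pixels), "dist_coeffs" ([k1, k2, p1, p2, k3] as OpenCV has them; the pictures are not rectified), "extrinsics" (4x4, takes a point from world to camera coordinates); the wrist camera has in their place "mount" (4x4, takes a point from camera to tool coordinates, whose origin is the TCP and whose axes are the flange's). Camera axes: x right, y up, looking along -z (the intrinsics and any distortion apply to the point x, -y, -z); pixel columns grow to the right and rows downward; lengths in m; the calibration is good to about 2 mm. A picture is of the moment at which its call begins: read the wrist's pose just before it. There is no depth.
- env.hand_in(): hands the job in; it is judged then, once.
Trained networks look in a picture, given as the dict that the camera call returned (one of the last four; its "shot" number tells which), for a name from the list of things; names that differ only in an ending like _2 or _b are one class to them, and where a whole thing is asked for, a point or a joint stands for the part that bears it (a point fixed in the world has none). Each returns a list of dicts, best first, with "confidence" (0 to 1); they miss things now and then, are a little off and sometimes report something else, mostly with a low value. They report only what shows in the picture. A call takes as long as a camera call. They do not tell look-alikes from the thing itself.
- env.spot_in(thing, picture): "centre" ([x, y, z] in m, in world coordinates, good to about 4 mm: the middle of the surface that is visible of it).
- env.regions_of(thing, picture): "mask" (420x560 bool, what is visible of it).
- env.landmark_of(thing, picture): "centre" ([x, y, z] in m, in world coordinates, good to about 4 mm: a listed point, or the origin of a listed thing).
The state is a dict: "clock": time; "joint_pos": joint angles; "qvel": joint speeds; "tau": joint torques, N m; "tcp_pos": TCP position; "orientation": TCP orientation; "wrist_force": force on the tool from outside, world axes, zero at the start; "ft_torque": the same for the moment, N m; "finger_gap": finger opening in m; "grip_force": force on a finger pad.
Only numpy, scipy, OpenCV 4.12 (cv2) and the standard library are available. Lean on these libraries where they do the work, as an engineer would, in place of code of your own. Each camera call takes 0.05 s, during which the arm holds its last target. There are 200 camera calls.

TASK

The grey power pack stands on end in front of its docking base. Tip it forward over the base's front sill so that it lies flat on the deck with its charge-indicator side up, line it up with the two alignment pegs, and push it fully home, so that both pegs are in its holes and its end is flush against the back wall. Let go of it and leave the beakers and the sample box where they are.

Things in the scene. Friction and masses are not known exactly. Their poses are not given: they have to be found in the camera images.
- pack_center (a point): Centre of the grey power pack, a solid box 72 (own x) x 100 (y) x 120 mm (z), 0.4 to 0.7 kg, too thick to grip: push it. Starts upright (centre 60 mm up) about 10 to 20 mm in front of the dock's sill, about square to it, up to 25 mm left or right of the dock's middle line. Own z points to its black hole end (up at the start); the indicator strip is on its -x side, away from the dock.
- pack_end (a point): Centre of the pack's black end face, 60 mm from pack_center along the pack's z; same axes. Two round holes, 16.8 mm wide and 24 mm deep, open in this face 30 mm to either side of this point along the pack's y. When the pack lies on the deck, pack_center and pack_end are 50 mm above the worktop.
- dock: Fixed grey docking base; origin on the worktop, own x from its front sill to its back wall (the way to tip and push), y left, z up. Flat deck 14 mm high, y -85 to +85 mm, front sill at x = -85 mm; wall face at x = 75 mm, wall 30 mm thick, top at z = 94 mm. Just tipped, the pack's centre is at about x = -70 to -30 mm, clear of the pegs; seated it is at x = 15, y = 0 mm.
- dock_seat (a point): Point on the face of the dock's back wall midway between the pegs (dock x = 75, y = 0, z = 50 mm); same axes as the dock. Two fixed steel pegs stand 22 mm out of the wall towards the dock's -x, 30 mm to either side of this point along y: 13 mm thick, the front 12 mm tapering to a 5 mm nose, so they catch the holes from about 5 mm off. Seated, pack_end is at this point.
- beaker_a: Clear plastic beaker with a spout, 79 x 87 x 100 mm, bystander on the robot's right of the dock; origin at the centre of its underside. Leave alone.
- beaker_b: Same kind of beaker, bystander near the front left corner of the worktop; origin at the centre of its underside. Leave alone.
- sample_box: Clear open sample box, 120 x 125 x 54 mm, bystander on the robot's right; origin at the centre of its underside. Leave alone.
There are look-alikes about, which are no part of the job. What is shaped like the part that bears pack_center but yellow is not meant.

How it is judged:
On the way:
1. the pack has been tipped over the sill and lies flat on the deck, indicator side up (angle between pack_center's own x axis and vertical above 3.05 rad and height (world z) of pack_center between 0.044 and 0.056 m and x of pack_center in the frame of dock between -0.083 and 0.012 m and y of pack_center in the frame of dock between -0.06 and 0.06 m and linear speed of pack below 0.1 m/s), for 0.2 s.
At the end, for the whole second after the job is handed in: Pack flat on the deck, indicator side up, pegs in its holes: hole end within 3 mm of the back wall, within 4 mm of the peg middle sideways and in height, in line within 0.04 rad, at rest; beakers and sample box never moved over 25 mm or tipped (x of pack_end in the frame of dock between 0.072 and 0.078 m and y of pack_end in the frame of dock between -0.004 and 0.004 m and z of pack_end in the frame of dock between 0.046 and 0.054 m and angle between the z axis of pack_center and the x axis of dock, either way round below 0.04 rad and angle between pack_center's own x axis and vertical above 3.09 rad and linear speed of pack below 0.01 m/s and angular speed of pack below 0.05 rad/s); the robot touches nothing.
It fails at once if the first beaker is moved by more than 25 mm or tipped (distance of beaker_a from where it was at the start of the episode above 0.025 m or angle between beaker_a's own z axis and vertical above 0.3 rad).
It fails at once if the second beaker is moved by more than 25 mm or tipped (distance of beaker_b from where it was at the start of the episode above 0.025 m or angle between beaker_b's own z axis and vertical above 0.3 rad).
It fails at once if the clear sample box is moved by more than 25 mm or tipped (distance of sample_box from where it was at the start of the episode above 0.025 m or angle between sample_box's own z axis and vertical above 0.3 rad).
It also fails if it takes over 56 s, if anything falls off the work surface, if the arm or the gripper's body presses on something with over 40 N, if the wrist force passes 120 N, or if a joint passes its speed limit or range.

## Working session

There is one attempt and no reset: what is moved stays moved. The work goes in short steps, Python scripts to look and compute and a tool call to move; the robot and the scene stay as the last step left them, time stands still between calls to the robot, and variables do not carry over. Pictures are saved under pics/ and viewed, at most 10 in all, crops included, and the job is handed in when it is done.

Besides the shell and the picture viewer there is one more tool, called after ">>>" as name([rows], argument=value, ...), one row to a line, values as JSON. move_arm: Moves the arm, as the interface text tells. Its arguments: {"type":"object","properties":{"targets":{"type":"array","items":{"type":"array"}},"squeeze":{"type":"number"}},"required":["targets"]}

```bash
mkdir -p pics
cat > h.py <<'E'
import numpy as np, cv2
from workcell import env
from scipy.spatial.transform import Rotation as R
def cam(n,save=None):
    p=env.read_camera(n)
    if save: cv2.imwrite('pics/'+save,p['pixels'][:,:,::-1])
    return p
def q(o): return R.from_quat([o[1],o[2],o[3],o[0]])
def K(p):
    f=210/np.tan(np.radians(p['fovy'])/2); return np.array([[f,0,p['cx']],[0,f,p['cy']],[0,0,1.]])
def proj(p,X):
    E=np.array(p['extrinsics']);c=(E[:3,:3]@np.atleast_2d(X).T).T+E[:3,3]
    c=c*[1,-1,-1]
    return cv2.projectPoints(c,np.zeros(3),np.zeros(3),K(p),np.array(p['dist_coeffs'],float))[0][:,0]
def ray(p,uv,z):
    E=np.array(p['extrinsics'])
    n=cv2.undistortPoints(np.array(uv,float).reshape(-1,1,2),K(p),np.array(p['dist_coeffs'],float))[:,0]
    d=np.c_[n[:,0],-n[:,1],-np.ones(len(n))]@E[:3,:3]
    o=-E[:3,:3].T@E[:3,3]
    return o+d*((z-o[2])/d[:,2])[:,None]
def rel(pos,Rt):
    "shift mm in tool axes & rotvec/10deg from the measured pose"
    s=env.get_state();r=q(s['orientation'])
    return r.inv().apply(np.array(pos)-s['tcp_pos'])*1000,(r.inv()*Rt).as_rotvec(degrees=True)/10
E
python3 - <<'E'
from h import *
s=env.get_state();print(s)
for n in ['scene','top']:
    p=cam(n,n+'0.png')
    for t in ['pack_center','pack_end','dock','dock_seat','beaker_a','sample_box']:
        print(n,t,[(np.round(d['centre'],3),round(d['confidence'],2)) for d in env.landmark_of(t,p)][:3])
E
```

```text
{'clock': 0.0, 'joint_pos': array([1.17641338e+00, 3.13994748e-01, 4.49640532e-02, 1.30358664e+00,
       3.64614918e-06, 1.43119557e+00]), 'qvel': array([ 8.85690832e-04, -2.81623409e-05, -1.56149198e-03, -1.39099491e-03,
       -2.80557167e-04,  3.54964928e-04]), 'tau': array([ 5.68705957e-05, -4.80635440e+01,  2.98527360e+01,  1.98729686e-02,
       -1.91378109e-05,  1.07394669e-05]), 'tcp_pos': array([0.14472978, 0.55595804, 0.23040598]), 'orientation': array([-2.41978232e-04,  1.27046761e-01,  9.91896311e-01, -8.77764732e-04]), 'wrist_force': array([-0.23208989, -0.0754461 ,  0.1130049 ]), 'ft_torque': array([-0.006649  , -0.00412522, -0.01218754]), 'grip_force': 0.0, 'finger_gap': 0.08548055608173828}
scene pack_center [(array([0.366, 0.05 , 0.06 ]), 0.86), (array([0.508, 0.171, 0.06 ]), 0.84)]
scene pack_end [(array([0.507, 0.177, 0.119]), 0.74), (array([0.368, 0.053, 0.118]), 0.74)]
scene dock [(array([0.604, 0.274, 0.   ]), 0.63)]
scene dock_seat [(array([0.658, 0.321, 0.048]), 0.67)]
scene beaker_a [(array([ 0.394, -0.081, -0.002]), 0.69), (array([0.346, 0.417, 0.001]), 0.57)]
scene sample_box [(array([ 0.571, -0.198,  0.   ]), 0.61)]
top pack_center [(array([0.372, 0.05 , 0.058]), 0.74), (array([0.508, 0.166, 0.058]), 0.61), (array([ 0.394, -0.082,  0.003]), 0.44)]
top pack_end [(array([0.511, 0.17 , 0.122]), 0.56)]
top dock [(array([ 0.601,  0.271, -0.   ]), 0.56)]
top dock_seat [(array([0.657, 0.322, 0.052]), 0.86)]
top beaker_a [(array([ 0.393, -0.085,  0.002]), 0.87), (array([0.347, 0.418, 0.001]), 0.81)]
top sample_box [(array([ 0.571, -0.193, -0.   ]), 0.76)]
```

View pics/scene0.png

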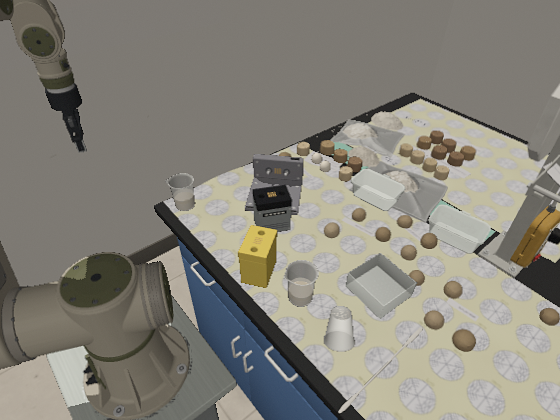

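View pics/top0.png

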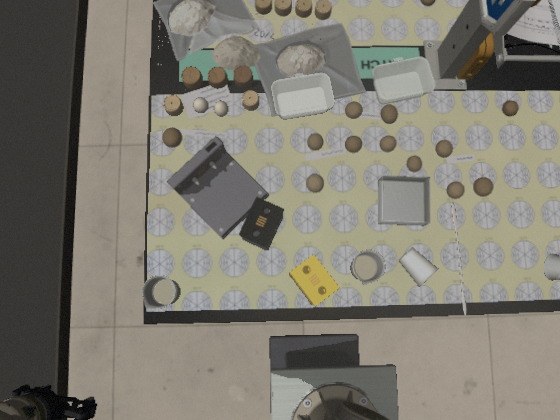

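The scene view shows the grey pack with its black end at (272,205), the dock behind it at (275,180) and the yellow look-alike at (258,257). In the top view the pack is at (262,223) and the dock at (217,190). Next I'll enlarge the dock area to get the yaw.

Run:
```python
from h import *
p=cam('top')
P=p['pixels'][:,:,::-1][130:255,150:295]
cv2.imwrite('pics/crop.png',cv2.resize(P,None,fx=4.8,fy=4.8,interpolation=cv2.INTER_CUBIC))
for t in ['pack_center','dock','dock_seat','pack_end']:
    print(t,[np.round(d['centre'],3) for d in env.landmark_of(t,p)][:3])
for th in (38,41.7,45):
    r=R.from_euler('z',th,degrees=True)
    print(th,((proj(p,r.apply([[.105,.085,.094],[.105,-.085,.094],[.075,.085,.094],[.075,-.085,.094],[-.085,.085,.014],[-.085,-.085,.014]])+[.602,.272,0])-[150,130])*4.8).round().tolist())
```

```text
pack_center [array([0.369, 0.054, 0.059])]
dock [array([0.599, 0.272, 0.001])]
dock_seat [array([0.656, 0.323, 0.05 ])]
pack_end [array([0.508, 0.169, 0.124]), array([0.369, 0.052, 0.12 ])]
38 [[86.0, 222.0], [346.0, 21.0], [121.0, 265.0], [381.0, 64.0], [334.0, 524.0], [579.0, 328.0]]
41.7 [[82.0, 238.0], [329.0, 22.0], [120.0, 279.0], [367.0, 62.0], [348.0, 525.0], [580.0, 314.0]]
45 [[80.0, 252.0], [314.0, 23.0], [121.0, 292.0], [355.0, 61.0], [361.0, 525.0], [580.0, 302.0]]
```

View pics/crop.png

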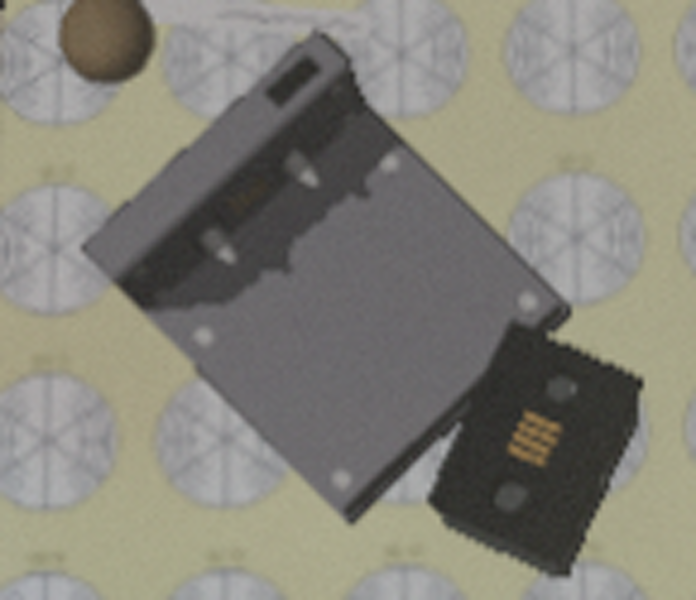

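The crop shows dock wall corners at (82,247) and (317,31), and sill corners at (348,522) and (571,312). The pack's top corners are at (513,322), (642,380), (567,576) and (430,502), so it is visibly yawed. I'll fit both poses.

Run:
```python
from h import *
from scipy.optimize import least_squares
p=cam('top')
def fit(L,c,x0):
    uv=np.array(c)/4.8+[150,130]
    f=lambda v:(proj(p,R.from_euler('z',v[2]).apply(L)+[v[0],v[1],0])-uv).ravel()
    s=least_squares(f,x0);print(s.x.round(4),np.degrees(s.x[2]).round(2),s.fun.round(1));return s.x
d=fit([[.105,.085,.094],[.105,-.085,.094],[-.085,.085,.014],[-.085,-.085,.014]],[(82,247),(317,31),(348,522),(571,312)],[.6,.27,.73])
k=fit([[.036,.05,.12],[.036,-.05,.12],[-.036,-.05,.12],[-.036,.05,.12]],[(430,502),(513,322),(642,380),(567,576)],[.51,.17,.6])
print(R.from_euler('z',-d[2]).apply([k[0]-d[0],k[1]-d[1],0]),np.degrees(k[2]-d[2]))
```

```text
[0.6004 0.2745 0.7517] 43.07 [-1.2 -0.   0.3 -1.2  0.1  1.2  0.9 -0.1]
[0.507  0.1717 1.1335] 64.94 [-0.1  1.1  0.   0.6  0.7  0.4 -0.7 -2.1]
[-0.13849192 -0.01125     0.        ] 21.874142773943866
```

```bash
cat >> h.py <<'E'
D=np.array([.6004,.2745,0]);TH=np.radians(43.07)
DR=R.from_euler('z',TH)
def down(yawdeg): # tool y at dock-yaw yawdeg, z down
    y=DR.apply([np.cos(np.radians(yawdeg)),np.sin(np.radians(yawdeg)),0]);z=np.array([0,0,-1.])
    return R.from_matrix(np.c_[np.cross(y,z),y,z])
def dk(X): return DR.inv().apply(np.array(X)-D)
def goto(x,y,z,yaw=90):
    a,b=rel(DR.apply([x,y,z])+D,down(yaw));print('shift',a.round(1),'rot',b.round(3))
def st():
    s=env.get_state();print('t',s['clock'],'tcp dock mm',(dk(s['tcp_pos'])*1000).round(1),'F',s['wrist_force'].round(1),'gap',s['finger_gap'],'q',s['joint_pos'].round(2))
E
python3 -c "
from h import *
goto(-.222,-.016,.21)"
```

```text
shift [-406.6 -354.2   21.3] rot [ 0.     0.    -5.767]
```

>>> move_arm([
  [[-406.6,-354.2,21.3],[0,0,-5.767],-0.18],
  [[-406.6,-354.2,21.3],[0,0,-5.767],-0.18],
  [[-406.6,-354.2,21.3],[0,0,-5.767],-0.18],
  [[-406.6,-354.2,21.3],[0,0,-5.767],-0.18],
  [[-406.6,-354.2,21.3],[0,0,-5.767],-0.18],
])

```text
clock: 1.62
tcp_pos: [0.305, 0.3249, 0.2207]
orientation: [0.0, -0.29, 0.957, 0.0]
wrist_force: [0.9, 0.8, 0.4]
finger_gap: 0.0503
grip_force: 0.0
```

```bash
python3 -c "
from h import *
st();goto(-.222,-.016,.21)"
```

```text
t 1.625 tcp dock mm [-181.4  238.5  220.7] F [0.9 0.8 0.4] gap 0.05026433889881221 q [ 0.64  0.07 -0.29  1.22 -0.    0.05]
shift [  -1.2 -257.8   10.7] rot [-0.     0.006 -0.933]
```

>>> move_arm([
  [[-1.2,-257.8,10.7],[0,0,-0.933],-0.18],
  [[-1.2,-257.8,10.7],[0,0,-0.933],-0.18],
  [[-1.2,-257.8,10.7],[0,0,-0.933],-0.18],
  [[-1.2,-257.8,10.7],[0,0,-0.933],-0.18],
  [[-1.2,-257.8,10.7],[0,0,-0.933],-0.18],
])

```text
clock: 2.25
tcp_pos: [0.449, 0.1089, 0.2097]
orientation: [0.0, -0.362, 0.932, -0.0]
wrist_force: [-0.2, 0.4, -0.1]
finger_gap: 0.0504
grip_force: 0.0
```

```bash
python3 -c "
from h import *
st();goto(-.222,-.016,.06)
p=cam('wrist','w1.png')"
```

```text
t 2.25 tcp dock mm [-223.7  -17.6  209.7] F [-0.2  0.4 -0.1] gap 0.05039924155816029 q [ 0.06  0.1  -0.27  1.19 -0.   -0.68]
shift [ -1.6   1.7 149.7] rot [-0.004  0.002 -0.061]
```

View pics/w1.png

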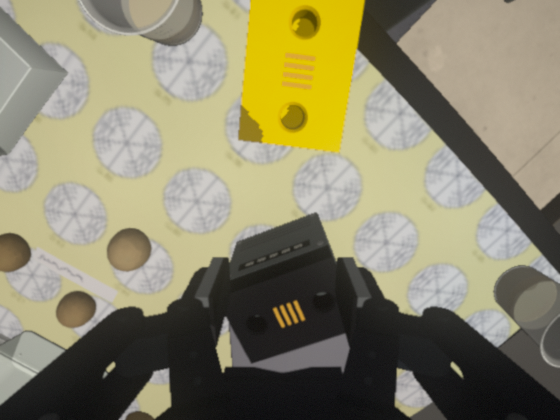

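The wrist view shows the pack at (290,300), tilted about 20°, and the yellow block at (300,75). I'll check these against the model.

Run:
```python
from h import *
from scipy.optimize import least_squares
s=env.get_state();p=cam('wrist')
T=np.eye(4);T[:3,:3]=q(s['orientation']).as_matrix();T[:3,3]=s['tcp_pos']
p['extrinsics']=np.linalg.inv(T@np.array(p['mount']))
L=np.array([[-.036,-.05,.12],[-.036,.05,.12],[.036,-.05,.12],[.036,.05,.12]])
f=lambda v:proj(p,R.from_euler('z',v[2]).apply(L)+[v[0],v[1],0])
print(f([.507,.1717,1.1335]).round())
print('tool',proj(p,[s['tcp_pos'],s['tcp_pos']-[0,0,.15]]).round())
```

```text
[[216. 297.]
 [332. 254.]
 [252. 363.]
 [361. 326.]]
tool [[281. 272.]
 [282. 194.]]
```

>>> move_arm([
  [[0,2,150],[0,0,0],-0.18],
  [[0,2,150],[0,0,0],-0.18],
  [[0,2,150],[0,0,0],-0.18],
  [[0,2,150],[0,0,0],-0.18],
])

```text
clock: 2.85
tcp_pos: [0.4428, 0.1148, 0.0581]
orientation: [-0.002, -0.366, 0.931, 0.001]
wrist_force: [-1.3, 1.3, 0.4]
finger_gap: 0.0503
grip_force: 0.0
```

>>> move_arm([
  [[-8,0,0],[0,0,0],-0.18],
  [[-16,0,0],[0,0,0],-0.18],
  [[-24,0,0],[0,0,0],-0.18],
  [[-32,0,0],[0,0,0],-0.18],
  [[-40,0,0],[0,0,0],-0.18],
])

```text
clock: 3.48
tcp_pos: [0.4755, 0.1406, 0.0599]
orientation: [-0.0, -0.364, 0.931, -0.0]
wrist_force: [-3.6, -2.9, 1.8]
finger_gap: 0.0503
grip_force: 1.6
```

```bash
python3 -c "
from h import *
st()"
```

```text
t 3.475 tcp dock mm [-182.7  -12.6   59.9] F [-3.6 -2.9  1.8] gap 0.05029224637060482 q [ 0.13  0.29 -0.44  0.85 -0.   -0.62]
```

>>> move_arm([
  [[-4,-1,0],[0,0,0],-0.18],
  [[-8,-2,0],[0,0,0],-0.18],
  [[-11,-2,0],[0,0,0],-0.18],
  [[-14,-2,0],[0,0,0],-0.18],
  [[-14,-2,0],[0,0,0],-0.18],
])

```text
clock: 4.1
tcp_pos: [0.4863, 0.1486, 0.0596]
orientation: [-0.001, -0.365, 0.931, 0.0]
wrist_force: [-0.8, -3.2, 1.7]
finger_gap: 0.05
grip_force: 0.0
```

```bash
python3 -c "
from h import *
st()
p=cam('top');print([d['centre'].round(3) if hasattr(d['centre'],'round') else d['centre'] for d in env.landmark_of('pack_end',p)])
a=p['pixels'][:,:,::-1][130:255,150:295]
b=cam('scene')['pixels'][:,:,::-1][140:250,220:330]
r=lambda a:cv2.resize(a,(400,400),interpolation=cv2.INTER_CUBIC)
cv2.imwrite('pics/c2.png',np.hstack([r(a),r(b)]))"
```

```text
t 4.1 tcp dock mm [-169.4  -14.    59.6] F [-0.8 -3.2  1.7] gap 0.049966731928848214 q [ 0.14  0.31 -0.41  0.86 -0.   -0.61]
[[0.3693, 0.0512, 0.1194]]
```

View pics/c2.png

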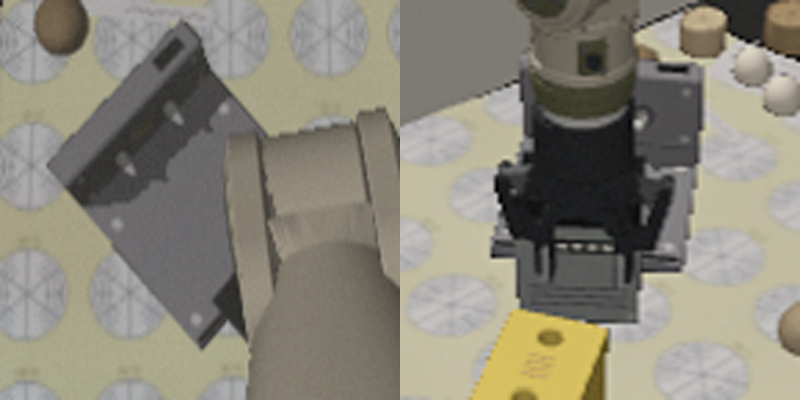

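>>> move_arm([
  [[4,0,0],[0,0,0],-0.18],
  [[4,0,-20],[0,0,0],-0.18],
  [[3,0,-40],[0,0,0],-0.18],
  [[-3,0,-42],[0,0,0],-0.18],
  [[-9,0,-42],[0,0,0],-0.18],
])

```text
clock: 4.88
tcp_pos: [0.4938, 0.1546, 0.1017]
orientation: [0.0, -0.364, 0.931, -0.0]
wrist_force: [-1.3, -3.2, 1.7]
finger_gap: 0.0502
grip_force: 1.6
```

>>> move_arm([
  [[-6,0,0],[0,0,0],-0.18],
  [[-12,0,0],[0,0,0],-0.18],
  [[-18,0,0],[0,0,0],-0.18],
  [[-24,0,0],[0,0,0],-0.18],
  [[-29,0,0],[0,0,0],-0.18],
])

```text
clock: 5.5
tcp_pos: [0.5152, 0.1746, 0.102]
orientation: [0.0, -0.365, 0.931, 0.0]
wrist_force: [-3.0, -2.6, 5.5]
finger_gap: 0.0502
grip_force: 2.6
```

```bash
python3 -c "
from h import *
st()
b=cam('scene')['pixels'][:,:,::-1][140:250,220:330]
r=lambda a:cv2.resize(a,(440,440),interpolation=cv2.INTER_CUBIC)
cv2.imwrite('pics/c3.png',r(b))"
```

```text
t 5.5 tcp dock mm [-130.5  -14.8  102. ] F [-3.  -2.6  5.5] gap 0.05015136572385375 q [ 0.18  0.33 -0.26  0.98  0.   -0.57]
```

View pics/c3.png

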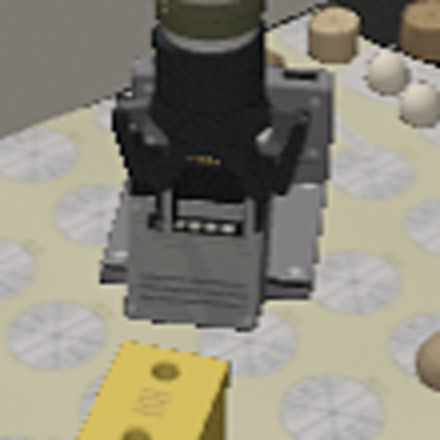

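The pack is tilting over the sill with the indicator side facing back, as wanted. I'll keep pushing.

>>> move_arm([
  [[-5,0,0],[0,0,0],-0.18],
  [[-10,0,0],[0,0,0],-0.18],
  [[-15,0,0],[0,0,0],-0.18],
  [[-20,0,0],[0,0,0],-0.18],
  [[-24,0,0],[0,0,0],-0.18],
])

```text
clock: 6.18
tcp_pos: [0.5326, 0.1908, 0.1014]
orientation: [-0.0, -0.365, 0.931, 0.0]
wrist_force: [-1.2, 0.5, 0.0]
finger_gap: 0.0503
grip_force: 0.0
```

```bash
python3 -c "
from h import *
st()
p=cam('scene')
for t in ('pack_center','pack_end'): print([(dk(d['centre'])*1000).round() for d in env.landmark_of(t,p)])
b=p['pixels'][:,:,::-1][140:250,220:330]
r=lambda a:cv2.resize(a,(440,440),interpolation=cv2.INTER_CUBIC)
cv2.imwrite('pics/c4.png',r(b))"
```

```text
t 6.175 tcp dock mm [-106.6  -14.8  101.4] F [-1.2  0.5  0. ] gap 0.050300822416596745 q [ 0.2   0.37 -0.21  1.    0.   -0.54]
[array([-85.,  -1.,  66.])]
[array([-321.,   -6.,  119.])]
```

>>> move_arm([
  [[5,0,-60],[0,0,0],-0.18],
  [[60,0,-120],[0,0,0],-0.18],
  [[110,0,-150],[0,0,0],-0.18],
  [[110,0,-150],[0,0,0],-0.18],
  [[110,0,-150],[0,0,0],-0.18],
])

```text
clock: 6.95
tcp_pos: [0.4519, 0.1156, 0.2523]
orientation: [0.001, -0.364, 0.931, -0.0]
wrist_force: [0.5, 0.1, -0.2]
finger_gap: 0.0506
grip_force: 0.0
```

```bash
cat >> h.py <<'E'
def wrist(save=None):
    s=env.get_state();p=cam('wrist',save)
    T=np.eye(4);T[:3,:3]=q(s['orientation']).as_matrix();T[:3,3]=s['tcp_pos']
    p['extrinsics']=np.linalg.inv(T@np.array(p['mount']));return p
E
python3 -c "
from h import *
st()
p=cam('scene');P=cam('top');w=cam('wrist','w5.png')
for n,x in (('s',p),('t',P),('w',w)):
  for t in ('pack_center','pack_end','dock_seat'): print(n,t,[((dk(d['centre'])*1000).round(),d['confidence']) for d in env.landmark_of(t,x)])
r=lambda a:cv2.resize(a,(400,400),interpolation=cv2.INTER_CUBIC)
W=cv2.resize(w['pixels'][:,:,::-1],(533,400))
cv2.imwrite('pics/c5.png',np.hstack([r(P['pixels'][:,:,::-1][130:255,150:295])[:,:265],W]))"
```

```text
t 6.95 tcp dock mm [-217.   -14.6  252.3] F [ 0.5  0.1 -0.2] gap 0.05058528457948857 q [ 0.08  0.1  -0.18  1.3   0.   -0.67]
s pack_center [(array([-322.,   -6.,   57.]), 0.84), (array([-62.,   2.,  52.]), 0.76)]
s pack_end [(array([-322.,   -6.,  119.]), 0.98), (array([ 1., -3., 52.]), 0.88)]
s dock_seat [(array([77., -6., 47.]), 0.64)]
t pack_center [(array([-63.,  -5.,  48.]), 0.96)]
t pack_end []
t dock_seat [(array([73., -2., 48.]), 0.59)]
w pack_center []
w pack_end [(array([-320.,   -6.,  120.]), 0.89)]
w dock_seat []
```

View pics/c5.png

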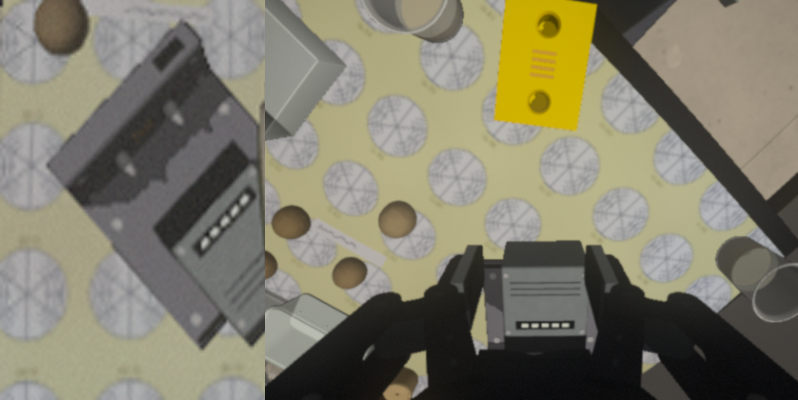

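The pack now lies flat with the indicator up and looks parallel to the dock. In the top crop its black-end corners are at (155,228) and (238,143). I'll measure the lateral offset.

```bash
python3 -c "
from h import *
p=cam('top');s=np.array([145/400,125/400])
uv=lambda c:np.array(c)*s+[150,130]
X=ray(p,uv([(155,228),(238,143)]),.086);print('pack end corners',[(dk(x)*1000).round(1) for x in X])
X=ray(p,uv([(127,170),(179,121)]),.05);print('peg tips',[(dk(x)*1000).round(1) for x in X])
import sys
cv2.imwrite('pics/c6.png',cv2.resize(p['pixels'][:,:,::-1][150:230,165:265],(800,600)[:2] if 0 else (750,600),interpolation=cv2.INTER_CUBIC))"
```

```text
pack end corners [array([ 0.9, 47.6, 86. ]), array([ -2.1, -51.7,  86. ])]
peg tips [array([63.1, 33.2, 50. ]), array([ 58.9, -28.9,  50. ])]
```

View pics/c6.png

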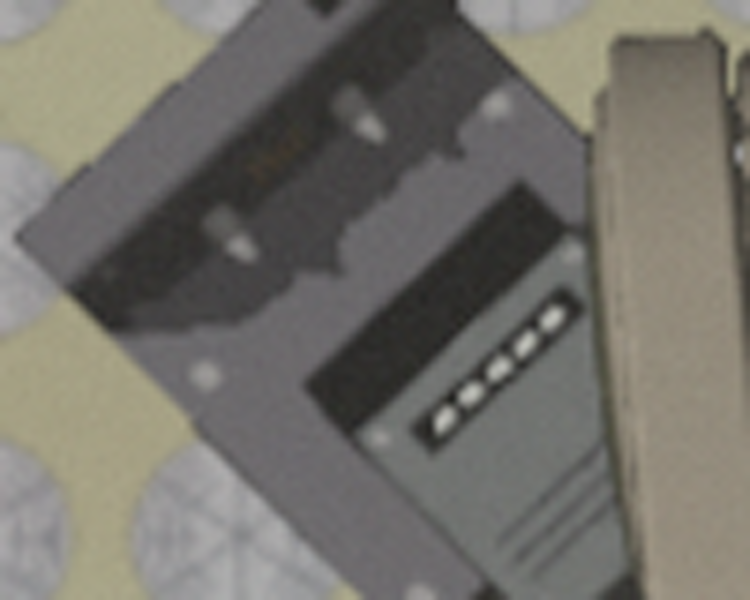

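Here the peg tips are at (240,247) and (372,130), and the pack end corners at (305,383) and (520,183).

```bash
python3 -c "
from h import *
p=cam('top')
uv=lambda c:np.array(c)/7.5+[165,150]-[.5*0,0]
f=lambda n,c,z:print(n,[(dk(x)*1000).round(1) for x in ray(p,uv(c),z)])
f('end',[(305,383),(520,183)],.086);f('pegs',[(240,247),(372,130)],.05);f('walltop back/left corner',[(18,237)],.094)
f('bumpers deck',[(206,376),(497,102),(420,597)],.016)
f('side line',[(350,430),(480,580)],.086)"
```

```text
end [array([ 2.1, 48.2, 86. ]), array([  1.9, -48.8,  86. ])]
pegs [array([61.8, 31.1, 50. ]), array([ 60.4, -29.3,  50. ])]
walltop back/left corner [array([102.1,  82.6,  94. ])]
bumpers deck [array([46.4, 69.6, 16. ]), array([ 47.2, -70.8,  16. ]), array([-62.7,  69.5,  16. ])]
side line [array([-19.7,  48.3,  86. ]), array([-85.6,  52. ,  86. ])]
```

The sideways offset is about 1 mm, well within the catch range, so I can push straight in with two fingers.

```bash
python3 -c "
from h import *
goto(-.160,0,.20);goto(-.160,0,.045)"
```

```text
shift [-56.8  14.6  51.7] rot [ 0.     0.001 -0.031]
shift [-56.8  14.6 206.7] rot [ 0.     0.001 -0.031]
```

>>> move_arm([
  [[-57,15,50],[0,0,0],-0.4],
  [[-57,15,100],[0,0,0],-0.4],
  [[-57,15,150],[0,0,0],-0.4],
  [[-57,15,207],[0,0,0],-0.4],
  [[-57,15,207],[0,0,0],-0.4],
])

```text
clock: 8.28
tcp_pos: [0.4791, 0.1649, 0.0411]
orientation: [-0.005, -0.364, 0.931, 0.001]
wrist_force: [-1.0, -0.3, 1.2]
finger_gap: 0.0603
grip_force: 0.0
```

>>> move_arm([
  [[-13,0,0],[0,0,0],-0.4],
  [[-22,0,0],[0,0,0],-0.4],
  [[-31,0,0],[0,0,0],-0.4],
  [[-40,0,0],[0,0,0],-0.4],
  [[-50,0,0],[0,0,0],-0.4],
])

```text
clock: 8.9
tcp_pos: [0.5195, 0.1991, 0.0457]
orientation: [-0.001, -0.364, 0.931, -0.001]
wrist_force: [-3.6, -4.2, 4.6]
finger_gap: 0.0599
grip_force: 3.0
```

```bash
python3 -c "
from h import *
st();goto(-.1,0,.045)"
```

```text
t 8.9 tcp dock mm [-110.6    0.2   45.7] F [-3.6 -4.2  4.6] gap 0.059916429683975134 q [ 0.22  0.4  -0.3   0.87 -0.   -0.52]
shift [-10.6  -0.1   0.7] rot [-0.003 -0.012 -0.033]
```

>>> move_arm([
  [[-6,0,0],[0,0,0],-0.4],
  [[-12,0,0],[0,0,0],-0.4],
  [[-18,0,0],[0,0,0],-0.4],
  [[-24,0,0],[0,0,0],-0.4],
  [[-24,0,0],[0,0,0],-0.4],
])

```text
clock: 9.52
tcp_pos: [0.538, 0.2161, 0.0453]
orientation: [0.0, -0.365, 0.931, -0.0]
wrist_force: [-1.2, -1.3, 1.4]
finger_gap: 0.0598
grip_force: 1.0
```

```bash
python3 -c "
from h import *
st()
p=cam('top');cv2.imwrite('pics/c7.png',cv2.resize(p['pixels'][:,:,::-1][150:230,165:265],(750,600),interpolation=cv2.INTER_CUBIC))"
```

```text
t 9.525 tcp dock mm [-85.5  -0.1  45.3] F [-1.2 -1.3  1.4] gap 0.05983420868307304 q [ 0.24  0.44 -0.24  0.89 -0.   -0.5 ]
```

View pics/c7.png

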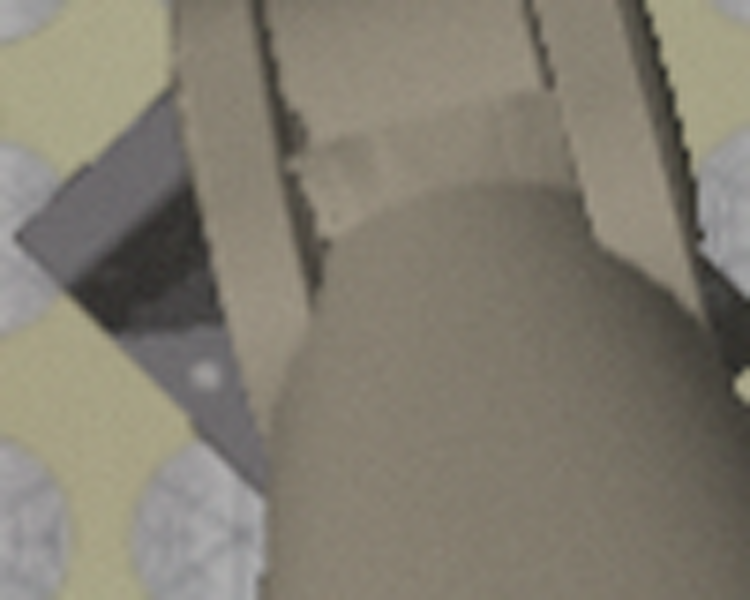

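The arm hides the pack in this view, so I'll continue gently and watch the force.

>>> move_arm([
  [[-4,0,0],[0,0,0],-0.4],
  [[-8,0,0],[0,0,0],-0.4],
  [[-12,0,0],[0,0,0],-0.4],
  [[-15,0,0],[0,0,0],-0.4],
  [[-15,0,0],[0,0,0],-0.4],
])

```text
clock: 10.2
tcp_pos: [0.5483, 0.2258, 0.045]
orientation: [-0.0, -0.364, 0.931, -0.0]
wrist_force: [-3.2, -3.0, 4.4]
finger_gap: 0.0599
grip_force: 2.3
```

>>> move_arm([
  [[-3,0,0],[0,0,0],-0.4],
  [[-6,0,0],[0,0,0],-0.4],
  [[-9,0,0],[0,0,0],-0.4],
  [[-12,0,0],[0,0,0],-0.4],
  [[-12,0,0],[0,0,0],-0.4],
])

```text
clock: 10.82
tcp_pos: [0.5573, 0.2341, 0.0449]
orientation: [-0.0, -0.364, 0.931, 0.0]
wrist_force: [-3.4, -2.5, 3.3]
finger_gap: 0.0597
grip_force: 2.2
```

```bash
python3 -c "
from h import *
st()"
```

```text
t 10.825 tcp dock mm [-59.1  -0.1  44.9] F [-3.4 -2.5  3.3] gap 0.05974023424143171 q [ 0.26  0.48 -0.17  0.91 -0.   -0.48]
```

Only low force and it's past the peg tips, so the pegs are in. A few more millimetres until it presses on the wall.

>>> move_arm([
  [[-2,0,0],[0,0,0],-0.4],
  [[-4,0,0],[0,0,0],-0.4],
  [[-6,0,0],[0,0,0],-0.4],
  [[-6,0,0],[0,0,0],-0.4],
])

```text
clock: 11.32
tcp_pos: [0.5596, 0.2362, 0.0448]
orientation: [-0.003, -0.364, 0.931, -0.001]
wrist_force: [-9.1, -9.8, 7.8]
finger_gap: 0.0599
grip_force: 6.5
```

>>> move_arm([
  [[-3,0,0],[0,0,0],-0.4],
  [[-5,0,0],[0,0,0],-0.4],
  [[-5,0,0],[0,0,0],-0.4],
])

```text
clock: 11.7
tcp_pos: [0.5594, 0.2362, 0.0448]
orientation: [-0.007, -0.364, 0.931, -0.003]
wrist_force: [-19.8, -22.6, 19.7]
finger_gap: 0.06
grip_force: 14.3
```

```bash
python3 -c "
from h import *
st()"
```

```text
t 11.7 tcp dock mm [-56.1  -0.   44.8] F [-19.8 -22.6  19.7] gap 0.059969833795471834 q [ 0.27  0.5  -0.15  0.94 -0.01 -0.47]
```

Firm stop at TCP x = -56, exactly where it should be seated. I'll back off, lift and check.

>>> move_arm([
  [[15,0,0],[0,0,0],-0.4],
  [[40,0,0],[0,0,0],-0.4],
  [[60,0,-40],[0,0,0],-0.4],
  [[110,0,-90],[0,0,0],-0.4],
  [[165,0,-150],[0,0,0],-0.4],
])

```text
clock: 12.32
tcp_pos: [0.4579, 0.1419, 0.1761]
orientation: [0.001, -0.365, 0.931, 0.0]
wrist_force: [0.6, -0.3, 0.8]
finger_gap: 0.0596
grip_force: 0.0
```

>>> move_arm([
  [[40,0,-50],[0,0,0],-0.4],
  [[40,0,-50],[0,0,0],-0.4],
])

```text
clock: 12.58
tcp_pos: [0.4301, 0.1145, 0.2293]
orientation: [0.005, -0.364, 0.931, -0.001]
wrist_force: [0.4, 0.4, 0.4]
finger_gap: 0.0601
grip_force: 0.0
```

```bash
python3 -c "
from h import *
st()
P=cam('top');S=cam('scene')
for x in (P,S):
  for t in ('pack_center','pack_end','dock_seat'): print(t,[((dk(d['centre'])*1000).round(),d['confidence']) for d in env.landmark_of(t,x)])
a=cv2.resize(P['pixels'][:,:,::-1][150:230,165:265],(400,400),interpolation=cv2.INTER_CUBIC)
b=cv2.resize(S['pixels'][:,:,::-1][140:230,230:320],(400,400),interpolation=cv2.INTER_CUBIC)
cv2.imwrite('pics/c8.png',np.hstack([a,b]))"
```

```text
t 12.575 tcp dock mm [-233.7   -0.6  229.3] F [0.4 0.4 0.4] gap 0.06011104401154509 q [ 0.08  0.05 -0.28  1.23  0.   -0.67]
pack_center [(array([13., -4., 50.]), 0.77)]
pack_end []
dock_seat [(array([74., -4., 51.]), 0.67), (array([-395., -117.,    3.]), 0.54)]
pack_center [(array([15., -2., 53.]), 0.94), (array([-320.,   -5.,   60.]), 0.66)]
pack_end [(array([-321.,   -6.,  120.]), 0.84), (array([77.,  1., 48.]), 0.59), (array([14., -0., 53.]), 0.38)]
dock_seat [(array([71., -7., 46.]), 0.96)]
```

View pics/c8.png

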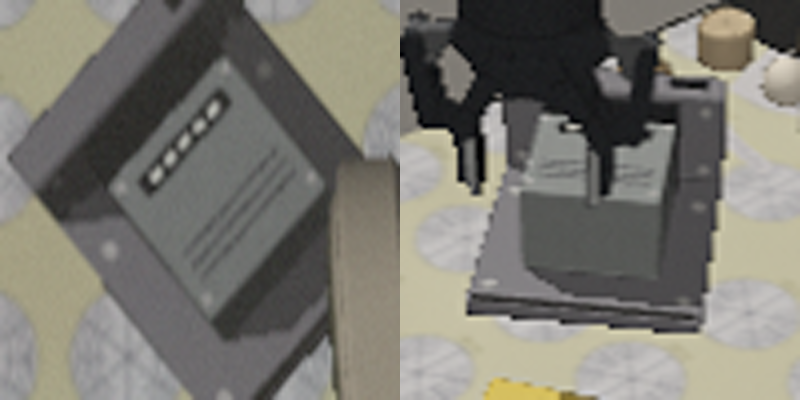

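The pack is seated against the wall, flat with the indicator up, and the arm is clear of it.

```bash
python3 -c "
from h import *
print(env.hand_in())"
```

```text
the job is handed in; nothing more can be done
None
```

The power pack is tipped, lined up and pushed fully home with the indicator side up, and I've let go and handed it in. It stopped firmly where a seated pack should, and the last pictures agree, but the hand-in gave no verdict.

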